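# Let the larger shoe ball out of its seesaw dispenser

### The job

Two seesaw dispensers on the sill each hold a wooden shoe-freshener ball behind a gate. With the fingertips, press down the paddle of the one with the larger ball until its gate lifts and the ball rolls into the tray below, then let the lever come back up so that the gate is shut again. Do not touch the balls or the gate of that dispenser, do not lift or carry anything, and leave the other dispenser and everything else on the sill as they are.

Things in the scene. Friction and masses are not known exactly. Their poses are not given: they have to be found in the camera images.
- dispenser_big: fixed plywood dispenser of the larger ball (left or right one). Origin on the sill under the lever's pivot, z up. In mm: chute inside x 6 to 110, y 56 to 104, walls 80 high, falling 12 degrees to -x, floor 30 high at x 0; gate at x 0, y 80; tray x -115 to -10, y 37 to 123, walls 38 high; lever along y over x 0, pivot y 0, z 85 between cheeks 95 high (x +-20, y +-13); paddle at y -87, clear below.
- lever_big (a joint): rocking lever of the larger ball's dispenser, rad: 0 at rest (level, gate down), grows as the paddle goes down and the gate rises, stop at 0.60. The ball passes from about 0.48 on. A spring brings it back to 0 when let go; at the paddle's middle it takes about 3 N to start, 7 N at the stop.
- paddle_big (a point): middle of the top face of the pressed end (wooden pad 40 along the dispenser's x, 45 along the lever, 8 mm thick) of the larger ball's lever, 87 mm from the pivot; 89 mm above the sill at rest, about 40 at the stop. Axes turn with the lever: x along the pivot, y towards the pivot and gate, z out of the face. A jar or tin up to 85 mm tall stands 30 mm or more off its +x edge.
- gate_big (a point): centre of the aluminium gate plate 44 wide, 44 tall, 5 thick, hanging from the far end of the larger ball's lever; its axes turn with the lever (x along the pivot and square to the plate, z up at rest); at rest its lower edge is 41 mm above the sill. Not to be touched.
- ball_big_center (a point): centre of the larger wooden shoe-freshener ball, 42 mm diameter, 30 g; at the start it lies in the chute against the gate. Not to be touched.
- tray_big (a point): middle of the tray floor of the larger ball's dispenser, 12 mm above the sill; the floor tips slightly towards the front, so the ball comes to rest by the front wall.
- dispenser_small: fixed plywood dispenser of the smaller ball, same build. Origin on the sill under the lever's pivot, z up. In mm: chute inside x 6 to 110, y 56 to 104, walls 80 high, falling 12 degrees to -x, floor 30 high at x 0; gate at x 0, y 80; tray x -115 to -10, y 37 to 123, walls 38 high; lever along y over x 0, pivot y 0, z 85 between cheeks 95 high (x +-20, y +-13); paddle at y -87, clear below.
- lever_small (a joint): rocking lever of the smaller ball's dispenser, rad: 0 at rest (level, gate down), grows as the paddle goes down and the gate rises, stop at 0.60. The ball passes from about 0.48 on. A spring brings it back to 0 when let go; at the paddle's middle it takes about 3 N to start, 7 N at the stop.
- paddle_small (a point): middle of the top face of the pressed end (wooden pad 40 along the dispenser's x, 45 along the lever, 8 mm thick) of the smaller ball's lever, 87 mm from the pivot; 89 mm above the sill at rest, about 40 at the stop. Axes turn with the lever: x along the pivot, y towards the pivot and gate, z out of the face. A jar or tin up to 85 mm tall stands 30 mm or more off its +x edge.
- ball_small_center (a point): centre of the smaller wooden ball, 30 mm diameter, 12 g, in the chute of the other dispenser. It stays there.
- jar: clear glass jar with twist cap, 58 mm across, 85 tall, loose; origin at the middle of its underside. Stands behind one of the two paddles.
- tin: flat round polish tin, 64 mm across, 24 tall, loose; origin under its middle. Behind the other paddle.
- suede_brush: suede brush, 36 x 130 x 34 mm, bristles down, loose, to the right of the dispensers; origin under its middle, long along its y
- heel_guard: U-shaped plastic heel guard, about 30 x 60 x 35 mm, loose, between robot and dispensers; origin on the sill amid the U
- shoe_stand: white hard-silicone shoe stand, 75 x 120 mm, about 110 tall, loose, beyond the dispensers; origin under its middle
- spray_can: metal can, 48 mm across, 150 tall, loose, beyond the dispensers; origin under its middle
- shoehorn: steel shoehorn, 38 x 170 x 10 mm, lying loose to the left of the dispensers, long along its y; origin under it
Mind the look-alikes: they are no part of the job. Leave any pink look-alike of the part that bears ball_big_center alone.

How it is judged:
On the way, in this order (a step that is already met when the one before it is completed fails the run):
1. the lever of the larger ball's dispenser is pressed down and its gate is up (value of joint lever_big above 0.43 rad).
2. the larger ball has rolled into the tray (x of ball_big_center in the frame of dispenser_big between -0.115 and -0.012 m and y of ball_big_center in the frame of dispenser_big between 0.04 and 0.12 m and z of ball_big_center in the frame of dispenser_big below 0.05 m), for 0.1 s.
At the end, for the whole second after the job is handed in: the larger ball lies in its dispenser's tray (centre within the tray's walls and lower than 50 mm), both levers are back within 0.06 rad of level, the smaller ball is still in its chute behind its gate, and the loose things are within 20 mm of where they stood (all of step 2 and value of joint each of lever_big, lever_small below 0.06 rad and x of ball_small_center in the frame of dispenser_small between 0.005 and 0.1 m and y of ball_small_center in the frame of dispenser_small between 0.055 and 0.105 m and distance of each of jar, tin, suede_brush, heel_guard, shoe_stand, spray_can, shoehorn from where it was at the start of the episode below 0.02 m); the robot touches nothing.
It fails at once if a ball is touched by the robot or lifted (height (world z) of ball_big_center above 0.1 m or contact force between any of the fingers, the arm and ball_big above 0.2 N or contact force between any of the fingers, the arm and ball_small above 0.2 N).
It fails at once if the gate is touched by the robot instead of the paddle being pressed (contact force between any of the fingers, the arm and lever_big_c2 above 0.5 N).
It fails at once if the other dispenser is pushed or its lever worked (value of joint lever_small above 0.12 rad or contact force between any of the fingers, the arm and dispenser_small above 2 N).
It fails at once if the smaller ball leaves its chute (not (x of ball_small_center in the frame of dispenser_small between 0.005 and 0.1 m and y of ball_small_center in the frame of dispenser_small between 0.055 and 0.105 m)).
It fails at once if a loose thing is moved or lifted by more than 20 mm (distance of any of jar, tin, suede_brush, heel_guard, shoe_stand, spray_can, shoehorn from where it was at the start of the episode above 0.02 m).
It also fails if it takes over 32 s, if anything falls off the work surface, if the arm or the gripper's body presses on something with over 40 N, if the wrist force passes 120 N, or if a joint passes its speed limit or range.

### The arm

A 6-joint arm with a two-finger parallel gripper is mounted at the origin on the work surface. World frame = base frame: x ahead of the robot, y to its left, z up, the work surface at z = 0. Lengths are in m, angles in rad, forces in N, time in s.
With the tool pointing down it reaches from about 0.3 to 0.875 m from the base axis. Payload 4.2 kg.
Tool frame: the origin (TCP) lies midway between the tips of the shut fingers; the grasp point (between the pads) lies arm.pinch_z behind it (arm.pinch_z is the distance from the TCP to the grasp point, in m); z points along the fingers, x is the direction in which the jaws open and shut, and the axes are right-handed (so a half turn about z gives the same grasp; the last joint's range is limited). The gripper opens to 85 mm and grips with 20 to 120 N. Pads are 22 mm wide; open, the fingers measure 114 mm over their backs; the gripper's body (76 mm by 85 mm) begins 54 mm behind the grasp point. The pads swing forward as they close: fully open they stand 13 mm farther back than shut.
Start: joints at [1.303, 0.32, 1.565, -0, 1.257, -0.02], TCP at [0.141, 0.557, 0.231] pointing down, gripper open.
Joint ranges: [-3.11, 3.11], [-0.84, 2.01], [0.21, 2.61], [-1.34, 4.49], [0.05, 2.63], [-2.56, 2.56]. Speed limits (rad/s): [2.57, 2.57, 3.14, 3.14, 3.14, 3.14].

### API

Orientations are given as a unit quaternion [w, x, y, z].
In Python, from rig import arm, cams gives the robot as it stands.
- The arm moves only by the tool servo_tool, never from a script. Its argument "steps" is a list of rows, each an object of numbers: "tx", "ty", "tz": the shift along the tool's x, y, z in mm; "ax", "ay", "az": the turn, a rotation vector about the tool's x, y, z in rad; "gripper": the closure, from -1 (fully open) to 1 (shut), so that 0 is half open. In form: [{"tx": .., "ty": .., "tz": .., "ax": .., "ay": .., "az": .., "gripper": ..}, ...]. A call has 1 to 20 rows; each row shifts and turns the commanded pose from where the row before left it, along the tool's axes as they then stand; what a row does not reach is not made up. A row lasts 1/12 s, in which the tool goes at most 41.7 mm and 7.16 degrees, less where a joint would pass 70% of its speed; a pose out of reach is approached as far as the arm can. A call with a gripper value outside its range is refused whole. The fingers move at their own pace and stop on an object; "force" is the grip in N (left out, the last holds). Time passes only in rows, so rows that do not move let the fingers close. It gives the time, the measured TCP pose, the force and the opening at its end, in the units of the state.
- arm.read_state(): the state, without advancing time (a new reading comes with each control period).
- cams.camera(name): name is "scene" or "top" or "wrist"; returns the picture (420x560x3 uint8, red, green, blue); there is no depth.
- cams.calibration(name): a dict with "K" (3x3 intrinsics, pixels), "rvec" (rotation vector, rad) and "tvec" (3), from world to camera coordinates, as OpenCV has them. Camera axes: x right, y down, z forward; pixel columns grow to the right and rows downward; lengths in m; the calibration is good to about 2 mm. The wrist camera is an equidistant fisheye: a pixel r from the principal point sees the ray r / f radians off the axis. A picture is of the moment at which its call begins: read the wrist's pose just before it. calibration takes no time and is no camera call; for the wrist camera it gives the pose at the moment of the call.
- arm.hand_in(): hands the job in, once; it reports no verdict.
The state is a dict: "time_s": time; "joints": joint angles; "qvel": joint speeds; "effort": joint torques, N m; "tcp_pos": TCP position; "eef_rot": TCP orientation; "wrist_force": force on the tool from outside, world axes, zero at the start; "moment": the same for the moment, N m; "grip_width": finger opening in m.
Only numpy, scipy, OpenCV 4.12 (cv2) and the standard library are available. Lean on these libraries where they do the work, as an engineer would, in place of code of your own. Each camera call takes 0.05 s, during which the arm holds its last target. There are 200 camera calls.

## Working session

There is one attempt and no reset: what is moved stays moved. The work goes in short steps, Python scripts to look and compute and a tool call to move; the robot and the scene stay as the last step left them, time stands still between calls to the robot, and variables do not carry over. Pictures are saved under pics/ and viewed, about 8 in all and at most 12, crops included, and the job is handed in when it is done.

Besides the shell and the picture viewer there is one more tool, called after "Call:" as name([rows], argument=value, ...), one row to a line, values as JSON. servo_tool: Moves the arm, as the interface text tells. Its arguments: {"type":"object","properties":{"steps":{"type":"array","items":{"type":"object","properties":{"tx":{"type":"number"},"ty":{"type":"number"},"tz":{"type":"number"},"ax":{"type":"number"},"ay":{"type":"number"},"az":{"type":"number"},"gripper":{"type":"number"}}}},"force":{"type":"number"}},"required":["steps"]}

```bash
mkdir -p pics; python3 - <<'E'
from rig import arm,cams
import cv2
s=arm.read_state();print(s, arm.pinch_z)
for n in("scene","top"):
    cv2.imwrite(f"pics/{n}0.png",cv2.cvtColor(cams.camera(n),cv2.COLOR_RGB2BGR)); print(n,cams.calibration(n))
E
```

```text
{'time_s': 0.0, 'joints': array([ 1.30297130e+00,  3.20282419e-01,  1.56567285e+00, -2.98728516e-05,
        1.25742353e+00, -1.99793288e-02]), 'qvel': array([-0.00050235, -0.00045122,  0.00179664,  0.00174323, -0.00230459,
       -0.00022113]), 'effort': array([ 2.57904667e-04, -4.15531254e+01, -2.34173441e+01, -1.30425306e-04,
        7.96669687e-03,  1.96054202e-05]), 'tcp_pos': array([0.1409251 , 0.55696377, 0.23049012]), 'eef_rot': array([ 5.45790048e-04,  7.89083680e-01,  6.14285071e-01, -7.07029815e-04]), 'wrist_force': array([-0.88788367, -0.40414908, -0.96159933]), 'moment': array([-0.00184528, -0.05471407,  0.03636853]), 'grip_width': 0.08525430478280212} 0.0187
scene {'K': array([[458.95312606,   0.        , 275.67926823],
       [  0.        , 458.95312606, 206.69263749],
       [  0.        ,   0.        ,   1.        ]]), 'rvec': array([ 1.64267365,  2.10103846, -0.71773071]), 'tvec': array([ 0.16378937, -0.39056562,  1.69562686])}
top {'K': array([[465.76822932,   0.        , 286.47165908],
       [  0.        , 465.76822932, 206.76782082],
       [  0.        ,   0.        ,   1.        ]]), 'rvec': array([ 2.15277592, -2.17409355,  0.15298584]), 'tvec': array([-0.0124119 ,  0.58716962,  1.16398459])}
```

View pics/top0.png

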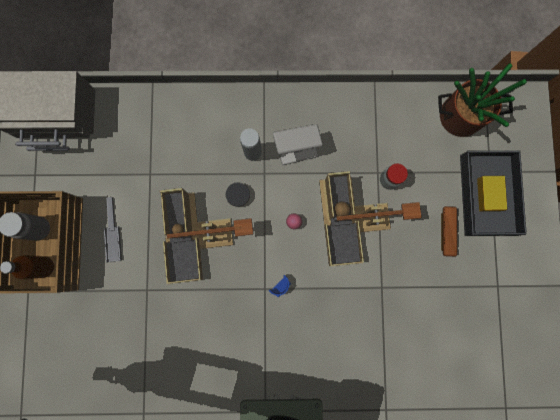

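View pics/scene0.png

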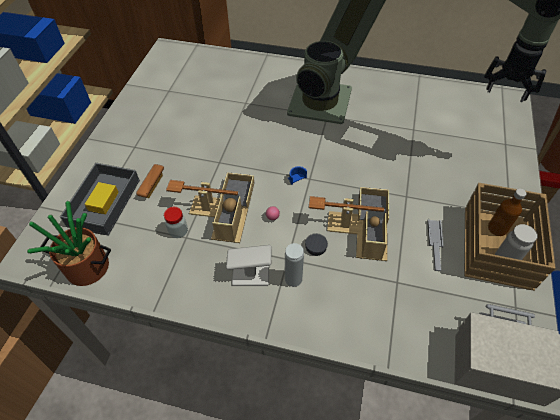

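The larger ball is in the right dispenser: top view shows it at (342,209), its paddle at (411,211) and pivot near (376,217). The jar is at (397,174). The small dispenser is on the left.

```bash
cat > h.py <<'E'
import numpy as np,cv2
from rig import arm,cams
def ray(n,uv,z):
    c=cams.calibration(n);R=cv2.Rodrigues(c["rvec"])[0];o=-R.T@c["tvec"]
    d=R.T@np.linalg.solve(c["K"],[*uv,1.]);return o+d*(z-o[2])/d[2]
def proj(n,P):
    c=cams.calibration(n);return cv2.projectPoints(np.array(P,float),c["rvec"],c["tvec"],c["K"],None)[0][:,0]
E
python3 - <<'E'
from h import *
for k,uv,z in [("paddle",(411,211),.089),("pivot",(376,217),.09),("jar cap",(397,174),.085),("brush",(450,231),.034),("ball",(342,209),.056),("heel",(281,287),.03)]: print(k,ray("top",uv,z))
for k,uv,z in [("paddle",(175,186),.089),("jar cap",(173,215),.085)]: print("s",k,ray("scene",uv,z))
im=cv2.cvtColor(cams.camera("top"),cv2.COLOR_RGB2BGR)[150:285,310:470]
cv2.imwrite("pics/crop.png",cv2.resize(im,None,fx=4.4,fy=4.4,interpolation=cv2.INTER_CUBIC))
E
```

```text
paddle [ 0.56715693 -0.32528716  0.089     ]
pivot [ 0.55294387 -0.23773326  0.09      ]
jar cap [ 0.66126813 -0.29535845  0.085     ]
brush [ 0.52058542 -0.43981676  0.034     ]
ball [ 0.5776559  -0.15893336  0.056     ]
heel [ 0.38276903 -0.0022084   0.03      ]
s paddle [ 0.5727388  -0.32631006  0.089     ]
s jar cap [ 0.66997958 -0.29421402  0.085     ]
```

View pics/crop.png

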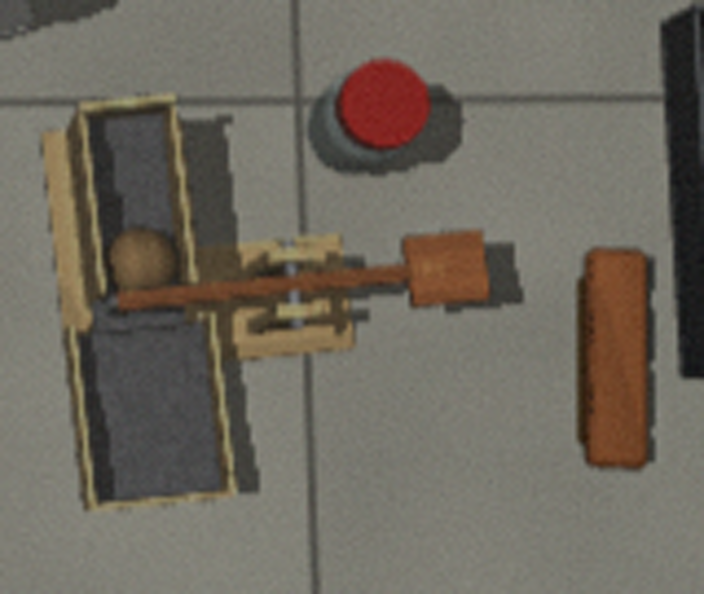

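The paddle is at about (0.568, -0.326), and the lever yaw is about 0.09 rad. I'll cross over at z 0.23, shut the gripper, and then align the tool.

Call:
servo_tool([
  {"tx": -28.7, "ty": 24.2, "gripper": 1},
  {"tx": -28.7, "ty": 24.2, "gripper": 1},
  {"tx": -28.7, "ty": 24.2, "gripper": 1},
  {"tx": -28.7, "ty": 24.2, "gripper": 1},
  {"tx": -28.7, "ty": 24.2, "gripper": 1},
  {"tx": -28.7, "ty": 24.2, "gripper": 1},
  {"tx": -28.7, "ty": 24.2, "gripper": 1},
  {"tx": -28.7, "ty": 24.2, "gripper": 1},
  {"tx": -28.7, "ty": 24.2, "gripper": 1},
  {"tx": -28.7, "ty": 24.2, "gripper": 1},
  {"tx": -28.7, "ty": 24.2, "gripper": 1},
  {"tx": -28.7, "ty": 24.2, "gripper": 1},
  {"tx": -28.7, "ty": 24.2, "gripper": 1},
  {"tx": -28.7, "ty": 24.2, "gripper": 1},
  {"tx": -28.7, "ty": 24.2, "gripper": 1},
  {"tx": -28.7, "ty": 24.2, "gripper": 1},
  {"tx": -28.7, "ty": 24.2, "gripper": 1},
  {"tx": -28.7, "ty": 24.2, "gripper": 1},
  {"tx": -28.7, "ty": 24.2, "gripper": 1},
  {"tx": -28.7, "ty": 24.2, "gripper": 1},
])

```text
schema error: expected keys tx, ty, tz, ax, ay, az, gripper
```

Call:
servo_tool([
  {"tx": -28.7, "ty": 24.2, "gripper": 1},
  {"tx": -28.7, "ty": 24.2, "gripper": 1},
  {"tx": -28.7, "ty": 24.2, "gripper": 1},
  {"tx": -28.7, "ty": 24.2, "gripper": 1},
  {"tx": -28.7, "ty": 24.2, "gripper": 1},
  {"tx": -28.7, "ty": 24.2, "gripper": 1},
  {"az": 0.123, "gripper": 1},
  {"az": 0.123, "gripper": 1},
  {"az": 0.123, "gripper": 1},
  {"az": 0.123, "gripper": 1},
  {"az": 0.123, "gripper": 1},
  {"az": 0.123, "gripper": 1},
  {"az": 0.123, "gripper": 1},
  {"az": 0.123, "gripper": 1},
  {"az": 0.123, "gripper": 1},
  {"az": 0.123, "gripper": 1},
  {"gripper": 1},
])

```text
schema error: expected keys tx, ty, tz, ax, ay, az, gripper
```

Call:
servo_tool([
  {"tx": -28.7, "ty": 24.2, "tz": 0, "ax": 0, "ay": 0, "az": 0, "gripper": 1},
  {"tx": -28.7, "ty": 24.2, "tz": 0, "ax": 0, "ay": 0, "az": 0, "gripper": 1},
  {"tx": -28.7, "ty": 24.2, "tz": 0, "ax": 0, "ay": 0, "az": 0, "gripper": 1},
  {"tx": -28.7, "ty": 24.2, "tz": 0, "ax": 0, "ay": 0, "az": 0, "gripper": 1},
  {"tx": -28.7, "ty": 24.2, "tz": 0, "ax": 0, "ay": 0, "az": 0, "gripper": 1},
  {"tx": -28.7, "ty": 24.2, "tz": 0, "ax": 0, "ay": 0, "az": 0, "gripper": 1},
  {"tx": -28.7, "ty": 24.2, "tz": 0, "ax": 0, "ay": 0, "az": 0, "gripper": 1},
  {"tx": -28.7, "ty": 24.2, "tz": 0, "ax": 0, "ay": 0, "az": 0, "gripper": 1},
  {"tx": -28.7, "ty": 24.2, "tz": 0, "ax": 0, "ay": 0, "az": 0, "gripper": 1},
  {"tx": -28.7, "ty": 24.2, "tz": 0, "ax": 0, "ay": 0, "az": 0, "gripper": 1},
  {"tx": -28.7, "ty": 24.2, "tz": 0, "ax": 0, "ay": 0, "az": 0, "gripper": 1},
  {"tx": -28.7, "ty": 24.2, "tz": 0, "ax": 0, "ay": 0, "az": 0, "gripper": 1},
  {"tx": -28.7, "ty": 24.2, "tz": 0, "ax": 0, "ay": 0, "az": 0, "gripper": 1},
  {"tx": -28.7, "ty": 24.2, "tz": 0, "ax": 0, "ay": 0, "az": 0, "gripper": 1},
  {"tx": -28.7, "ty": 24.2, "tz": 0, "ax": 0, "ay": 0, "az": 0, "gripper": 1},
  {"tx": -28.7, "ty": 24.2, "tz": 0, "ax": 0, "ay": 0, "az": 0, "gripper": 1},
  {"tx": -28.7, "ty": 24.2, "tz": 0, "ax": 0, "ay": 0, "az": 0, "gripper": 1},
  {"tx": -28.7, "ty": 24.2, "tz": 0, "ax": 0, "ay": 0, "az": 0, "gripper": 1},
  {"tx": -28.7, "ty": 24.2, "tz": 0, "ax": 0, "ay": 0, "az": 0, "gripper": 1},
  {"tx": -28.7, "ty": 24.2, "tz": 0, "ax": 0, "ay": 0, "az": 0, "gripper": 1},
])

```text
time_s: 1.82
tcp_pos: [0.4697, -0.1197, 0.2311]
eef_rot: [-0.0, 0.789, 0.614, 0.0]
wrist_force: [0.0, 0.5, 1.2]
grip_width: 0.0001
```

Call:
servo_tool([
  {"tx": -28.7, "ty": 24.2, "tz": 0, "ax": 0, "ay": 0, "az": 0, "gripper": 1},
  {"tx": -28.7, "ty": 24.2, "tz": 0, "ax": 0, "ay": 0, "az": 0, "gripper": 1},
  {"tx": -28.7, "ty": 24.2, "tz": 0, "ax": 0, "ay": 0, "az": 0, "gripper": 1},
  {"tx": -28.7, "ty": 24.2, "tz": 0, "ax": 0, "ay": 0, "az": 0, "gripper": 1},
  {"tx": -28.7, "ty": 24.2, "tz": 0, "ax": 0, "ay": 0, "az": 0, "gripper": 1},
  {"tx": -28.7, "ty": 24.2, "tz": 0, "ax": 0, "ay": 0, "az": 0, "gripper": 1},
  {"tx": 0, "ty": 0, "tz": 0, "ax": 0, "ay": 0, "az": 0.123, "gripper": 1},
  {"tx": 0, "ty": 0, "tz": 0, "ax": 0, "ay": 0, "az": 0.123, "gripper": 1},
  {"tx": 0, "ty": 0, "tz": 0, "ax": 0, "ay": 0, "az": 0.123, "gripper": 1},
  {"tx": 0, "ty": 0, "tz": 0, "ax": 0, "ay": 0, "az": 0.123, "gripper": 1},
  {"tx": 0, "ty": 0, "tz": 0, "ax": 0, "ay": 0, "az": 0.123, "gripper": 1},
  {"tx": 0, "ty": 0, "tz": 0, "ax": 0, "ay": 0, "az": 0.123, "gripper": 1},
  {"tx": 0, "ty": 0, "tz": 0, "ax": 0, "ay": 0, "az": 0.123, "gripper": 1},
  {"tx": 0, "ty": 0, "tz": 0, "ax": 0, "ay": 0, "az": 0.123, "gripper": 1},
  {"tx": 0, "ty": 0, "tz": 0, "ax": 0, "ay": 0, "az": 0.123, "gripper": 1},
  {"tx": 0, "ty": 0, "tz": 0, "ax": 0, "ay": 0, "az": 0.123, "gripper": 1},
  {"tx": 0, "ty": 0, "tz": 0, "ax": 0, "ay": 0, "az": 0, "gripper": 1},
])

```text
time_s: 3.23
tcp_pos: [0.5678, -0.3202, 0.2308]
eef_rot: [-0.0, 0.999, 0.046, -0.0]
wrist_force: [0.3, 0.4, -0.7]
grip_width: -0.0003
```

Call:
servo_tool([
  {"tx": 0, "ty": 0, "tz": 30, "ax": 0, "ay": 0, "az": 0, "gripper": 1},
  {"tx": 0, "ty": 0, "tz": 30, "ax": 0, "ay": 0, "az": 0, "gripper": 1},
  {"tx": 0, "ty": 0, "tz": 30, "ax": 0, "ay": 0, "az": 0, "gripper": 1},
  {"tx": 0, "ty": 0, "tz": 30, "ax": 0, "ay": 0, "az": 0, "gripper": 1},
  {"tx": 0, "ty": 0, "tz": 10, "ax": 0, "ay": 0, "az": 0, "gripper": 1},
  {"tx": 0, "ty": 0, "tz": 0, "ax": 0, "ay": 0, "az": 0, "gripper": 1},
])

```text
time_s: 3.73
tcp_pos: [0.5662, -0.3192, 0.098]
eef_rot: [-0.002, 0.999, 0.047, -0.003]
wrist_force: [0.6, -0.4, -0.7]
grip_width: 0.0003
```

```bash
python3 - <<'E'
from h import *
s=arm.read_state();print(s["tcp_pos"],s["wrist_force"])
w=cams.camera("wrist");c=cams.camera("scene")
c=cv2.resize(c[120:260,100:290],(560,413),interpolation=cv2.INTER_CUBIC)
c=cv2.resize(c,(400,295));w=cv2.resize(w,(400,300))[:295]
cv2.imwrite("pics/near.png",cv2.cvtColor(np.hstack([w,c]),cv2.COLOR_RGB2BGR))
E
```

```text
[ 0.56621133 -0.31921823  0.09801742] [ 0.59469083 -0.41497975 -0.74170082]
```

View pics/near.png

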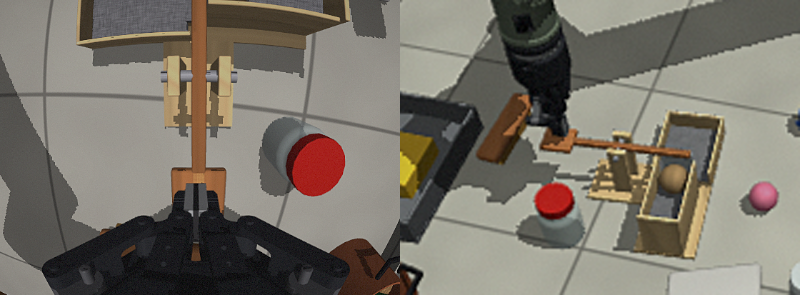

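The wrist view shows the fingertip over the middle of the paddle at (197,190), and the jar is clear to the right. Now I press.

Call:
servo_tool([
  {"tx": 0, "ty": 0, "tz": 8, "ax": 0, "ay": 0, "az": 0, "gripper": 1},
  {"tx": 0, "ty": 0, "tz": 8, "ax": 0, "ay": 0, "az": 0, "gripper": 1},
  {"tx": 0, "ty": 0, "tz": 8, "ax": 0, "ay": 0, "az": 0, "gripper": 1},
  {"tx": 0, "ty": 0, "tz": 8, "ax": 0, "ay": 0, "az": 0, "gripper": 1},
  {"tx": 0, "ty": 0, "tz": 8, "ax": 0, "ay": 0, "az": 0, "gripper": 1},
  {"tx": 0, "ty": 0, "tz": 8, "ax": 0, "ay": 0, "az": 0, "gripper": 1},
  {"tx": 0, "ty": 0, "tz": 5, "ax": 0, "ay": 0, "az": 0, "gripper": 1},
  {"tx": 0, "ty": 0, "tz": 2, "ax": 0, "ay": 0, "az": 0, "gripper": 1},
  {"tx": 0, "ty": 0, "tz": 0, "ax": 0, "ay": 0, "az": 0, "gripper": 1},
  {"tx": 0, "ty": 0, "tz": 0, "ax": 0, "ay": 0, "az": 0, "gripper": 1},
  {"tx": 0, "ty": 0, "tz": 0, "ax": 0, "ay": 0, "az": 0, "gripper": 1},
  {"tx": 0, "ty": 0, "tz": 0, "ax": 0, "ay": 0, "az": 0, "gripper": 1},
  {"tx": 0, "ty": 0, "tz": 0, "ax": 0, "ay": 0, "az": 0, "gripper": 1},
  {"tx": 0, "ty": 0, "tz": 0, "ax": 0, "ay": 0, "az": 0, "gripper": 1},
])

```text
time_s: 5.0
tcp_pos: [0.5684, -0.3206, 0.0473]
eef_rot: [0.001, 0.999, 0.047, 0.001]
wrist_force: [-0.5, -0.0, 7.8]
grip_width: -0.0
```

```bash
python3 - <<'E'
from h import *
s=arm.read_state();print(s["tcp_pos"],s["wrist_force"],s["time_s"])
t=cams.camera("top")[150:285,310:470];c=cams.camera("scene")[130:250,150:290]
f=lambda i:cv2.resize(i,(400,340),interpolation=cv2.INTER_CUBIC)
cv2.imwrite("pics/press.png",cv2.cvtColor(np.hstack([f(t),f(c)]),cv2.COLOR_RGB2BGR))
E
```

```text
[ 0.56842887 -0.32062846  0.04727255] [-0.46544019 -0.04439674  7.75628025] 5.0
```

View pics/press.png

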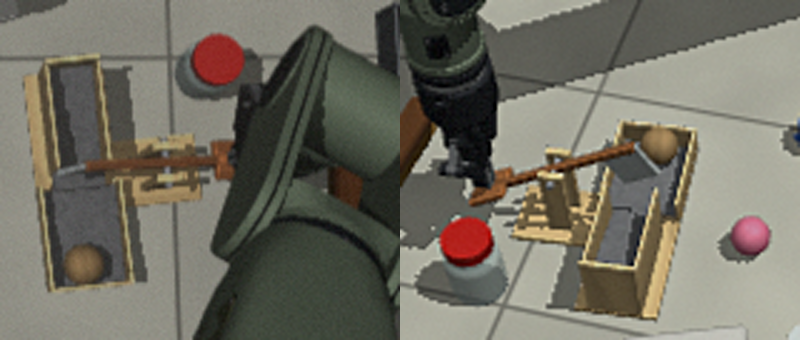

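The ball lies in the tray by the front wall, at (84,263) in the left view, and the gate is up. I'll release slowly and retreat straight up.

Call:
servo_tool([
  {"tx": 0, "ty": 0, "tz": -6, "ax": 0, "ay": 0, "az": 0, "gripper": 1},
  {"tx": 0, "ty": 0, "tz": -6, "ax": 0, "ay": 0, "az": 0, "gripper": 1},
  {"tx": 0, "ty": 0, "tz": -6, "ax": 0, "ay": 0, "az": 0, "gripper": 1},
  {"tx": 0, "ty": 0, "tz": -6, "ax": 0, "ay": 0, "az": 0, "gripper": 1},
  {"tx": 0, "ty": 0, "tz": -6, "ax": 0, "ay": 0, "az": 0, "gripper": 1},
  {"tx": 0, "ty": 0, "tz": -6, "ax": 0, "ay": 0, "az": 0, "gripper": 1},
  {"tx": 0, "ty": 0, "tz": -6, "ax": 0, "ay": 0, "az": 0, "gripper": 1},
  {"tx": 0, "ty": 0, "tz": -10, "ax": 0, "ay": 0, "az": 0, "gripper": 1},
  {"tx": 0, "ty": 0, "tz": -25, "ax": 0, "ay": 0, "az": 0, "gripper": 1},
  {"tx": 0, "ty": 0, "tz": -30, "ax": 0, "ay": 0, "az": 0, "gripper": 1},
  {"tx": 0, "ty": 0, "tz": -30, "ax": 0, "ay": 0, "az": 0, "gripper": 1},
  {"tx": 0, "ty": 0, "tz": -30, "ax": 0, "ay": 0, "az": 0, "gripper": 1},
  {"tx": 0, "ty": 0, "tz": 0, "ax": 0, "ay": 0, "az": 0, "gripper": 1},
  {"tx": 0, "ty": 0, "tz": 0, "ax": 0, "ay": 0, "az": 0, "gripper": 1},
  {"tx": 0, "ty": 0, "tz": 0, "ax": 0, "ay": 0, "az": 0, "gripper": 1},
  {"tx": 0, "ty": 0, "tz": 0, "ax": 0, "ay": 0, "az": 0, "gripper": 1},
])

```text
time_s: 6.43
tcp_pos: [0.5669, -0.3192, 0.2112]
eef_rot: [-0.002, 0.999, 0.047, -0.002]
wrist_force: [-0.5, 0.3, 0.4]
grip_width: -0.0001
```

```bash
python3 - <<'E'
from h import *
s=arm.read_state();print(s["tcp_pos"],s["wrist_force"],s["time_s"])
c=cams.camera("scene")[120:290,100:400];t=cams.camera("top")[100:310,90:480]
f=lambda i:cv2.resize(i,(520,290),interpolation=cv2.INTER_CUBIC)
cv2.imwrite("pics/end.png",cv2.cvtColor(np.vstack([f(t),f(c)]),cv2.COLOR_RGB2BGR))
E
```

```text
[ 0.56689958 -0.31922923  0.21115479] [-0.52158013  0.33013278  0.37615058] 6.4333
```

View pics/end.png

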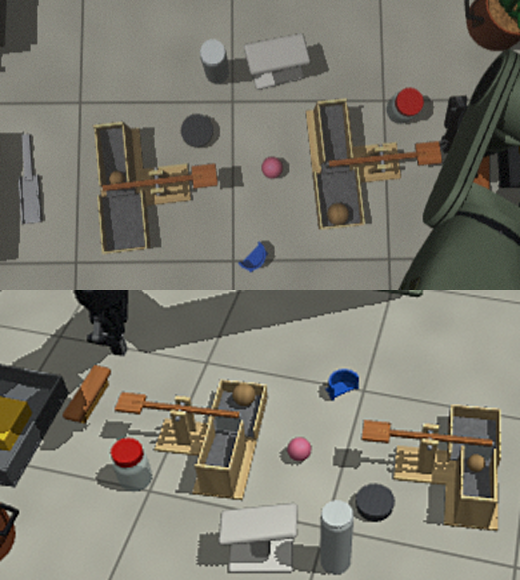

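The larger ball is in the tray at (338,213), and the lever is level again. The small ball is still in its chute at (117,178), nothing else has moved, and the arm is clear.

```bash
python3 -c "
from rig import arm
print(arm.hand_in())"
```

```text
the job is handed in; nothing more can be done
None
```

I pressed the paddle of the right-hand dispenser, which holds the larger ball, with the shut fingertips. The press went down to TCP height 47 mm at about 8 N. The gate lifted, the ball rolled into the tray, and I let the lever come back up slowly. The job was handed in at about 6.5 s of the 32 s allowed.

- **Ball and lever:** the last pictures show the ball by the tray's front wall, the lever level and the gate down.
- **Everything else:** the smaller ball is still in its chute, and none of the loose things has visibly moved.
- **Arm:** it is clear at z 0.21 m, with wrist force under 1 N.

I judged the lever angle and the loose things by eye from the images and did not measure them. The hand-in reports no verdict. No check failed. The two cameras put the paddle about 6 mm apart, and the close-up wrist view showed the fingers over its middle.

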